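# Push the deep-well plate home into the corner locator

### The arm

A 6-joint arm with a two-finger parallel gripper is mounted at the origin on a cart in front of the work surface, level with it; the furniture and walls round the work are solid. World frame = base frame: x ahead of the robot, y to its left, z up, the work surface at z = 0. Lengths are in mm, angles in degrees, forces in N, time in s.
With the tool pointing down it reaches from about 250 to 800 mm from the base axis. Payload 8.5 kg.
Tool frame: the origin (TCP) lies between the finger pads; the fingertips stand 11 mm ahead of it and the grasp point (between the pads) lies 8 mm behind it (ctrl.tcp_to_tips is the z of the fingertips in the tool frame, in mm); z points along the fingers, y is the line along which they close (so a half turn about z gives the same grasp; the last joint's range is limited). The gripper opens to 85 mm and grips with 20 to 120 N. Pads are 22 mm wide; open, the fingers measure 114 mm over their backs; the gripper's body (76 mm by 85 mm) begins 54 mm behind the grasp point. The pads swing forward as they close: fully open they stand 13 mm farther back than shut.
Start: joints at [-70.588, 13.648, -0.773, 75.585, 0, 90], TCP at [174.471, -495.116, 242.276] pointing down, gripper open.
Joint ranges: [-152.45, 152.45], [-59.26, 108.67], [-65.41, 83.53], [-104.44, 129.93], [-82.83, 76.93], [-180, 180]. Speed limits (degrees/s): [127.2, 127.2, 159.86, 180, 180, 180].

### API

Orientations are given as [roll, pitch, yaw] about the fixed x, y, z axes, in that order (R = Rz(yaw) Ry(pitch) Rx(roll)).
In Python, from station import telemetry, imaging, ctrl, nets gives the robot as it stands. The module is installed in compiled form; this text tells all that it offers.
- The arm moves only by the tool servo_tool, never from a script. Its argument "deltas" is a list of rows, each a list of 3 entries, a list of its own where there are three numbers: the shift along the tool's x, y, z in cm, then the turn, a rotation vector about the tool's x, y, z in degrees, then the gripper's target within -1 to 1 (shut at 1, half-way at 0, fully open at -1). A call has 1 to 5 rows; each row shifts and turns the commanded pose from where the row before left it, along the tool's axes as they then stand; what a row does not reach is not made up. A row lasts 1/8 s, in which the tool goes at most 62.5 mm and 10.7 degrees, less where a joint would pass 70% of its speed; a pose out of reach is approached as far as the arm can. A call is refused whole if a number of a shift passes 6.25 or a number of a turn 10.7, either way. A call with a gripper value outside its range is refused whole. The fingers move at their own pace and stop on an object; the grip force is fixed at half the most. Time passes only in rows, so rows that do not move let the fingers close. It gives the time, the measured TCP pose, the force, the opening and the grip force at its end, in the units of the state.
- telemetry.get_obs(): the state, without advancing time (a new reading comes with each control period).
- imaging.capture(name): name is "side" or "top"; returns a dict with "image" (384x512x3 uint8, red, green, blue), "mtx" (3x3 intrinsics, pixels), "k1" (the pictures are not rectified: a ray, as slopes to the right and down, at radius r is drawn at 1 + k1 r^2 times it, then the intrinsics apply), "world_to_cam" (4x4, takes a point from world to camera coordinates). Camera axes: x right, y down, z forward; pixel columns grow to the right and rows downward; lengths in mm; the calibration is good to about 2 mm. A picture is of the moment at which its call begins. There is no depth.
- ctrl.job_done(): hands the job in; it is judged then, once.
Trained networks look in a picture, given as the dict that the camera call returned (one of the last four; its "shot" number tells which), for a name from the list of things; names that differ only in an ending like _2 or _b are one class to them, and where a whole thing is asked for, a point or a joint stands for the part that bears it (a point fixed in the world has none). Each returns a list of dicts, best first, with "conf" (0 to 1); they miss things now and then, are a little off and sometimes report something else, mostly with a low value. They report only what shows in the picture. A call takes as long as a camera call. They do not tell look-alikes from the thing itself.
- nets.boxes_of(picture, name): "bbox" ([left, top, right, bottom] in pixels, round what is visible of it).
- nets.outline_of(picture, name): "mask" (384x512 bool, what is visible of it) and "bbox" ([left, top, right, bottom] in pixels, round what is visible of it).
The state is a dict: "t": time; "joints": joint angles; "joint_velocities": joint speeds; "joint_efforts": joint torques, N m; "ee_pos": TCP position; "tcp_rot": TCP orientation; "force": force on the tool from outside, world axes, zero at the start; "torque": the same for the moment, N m; "width": finger opening in mm; "grip_force": force on a finger pad.
Only numpy, scipy, OpenCV 4.12 (cv2) and the standard library are available. Lean on these libraries where they do the work, as an engineer would, in place of code of your own. Each camera call takes 0.05 s, during which the arm holds its last target. There are 200 camera calls.

### The job

Push the white deep-well plate along the worktop with the fingers until it is home in the corner of the L-shaped aluminium locator: one long side flush against the long fence and one short end flush against the short fence. Only push it: do not lift or tip it. Leave the brass weight, the vial and the small beaker where they stand, and finish clear of everything.

Things in the scene. Friction and masses are not known exactly. Their poses are not given: they have to be found in the camera images.
- plate: White plastic deep-well plate: block 85 mm (x) by 127 mm (y), 44 mm high, 8 x 12 square wells on top (closed: a flat top to the fingers). Loose, about 0.25 kg, slides flat. Origin: centre of its underside. It starts nearer the robot and further right than the locator's corner, turned up to 0.3 rad from square with it. Either long side or end may be at the fence.
- locator: L-shaped corner stop of aluminium angle, fixed. Fences 10 mm thick, 25 mm high, with a low flange behind (to 28 mm). Origin: on the worktop where the inner faces meet; z up. Long fence: 150 mm along -y, inner face at x = 0 looking to -x (the robot). Short fence: 80 mm along -x, inner face at y = 0 looking to -y (robot's right). Turned 0.2 to 0.4 rad clockwise from above.
- home (a point): Point on the worktop, fixed in the locator at x = -42.5 mm, y = -63.5 mm of its frame: where the plate's origin lies when it is home in the corner, its axes parallel to the locator's. Its axes are the locator's. Beware of a gas tap standing upright on the worktop beyond the long fence's free end, at about x = 0.62, y = -0.17 in the world.
- weight: Brass weight with a knob, 24 mm wide, 26 mm high. Loose, to be left alone. Origin: centre of its underside.
- vial: White plastic vial with a screw cap, 27 mm wide, 58 mm high. Loose, to be left alone. Origin: centre of its underside.
- small_beaker: Small clear beaker with a spout, 53 x 62 mm, 56 mm high. Loose, to be left alone. Origin: centre of its underside.
Things that resemble listed ones, but are neither listed nor needed, are in the scene too. Several things have the shape of the plate; the one meant has the colours described above.

How it is judged:
By the outcome, as a careful person would: the job done as asked, in the order asked, and still so for the second after the job is handed in, with the robot touching nothing.
It also fails if it takes over 42 s, if anything falls off the work surface, if the arm or the gripper's body presses on something with over 40 N, if the wrist force passes 120 N, or if a joint passes its speed limit or range.

## Working session

There is one attempt and no reset: what is moved stays moved. The work goes in short steps, Python scripts to look and compute and a tool call to move; the robot and the scene stay as the last step left them, time stands still between calls to the robot, and variables do not carry over. Pictures are saved under pics/ and viewed, at most 10 in all, crops included, and the job is handed in when it is done.

Besides the shell and the picture viewer there is one more tool, called after "Call:" by a JSON object that holds its "method" and its "body". servo_tool: Moves the arm, as the interface text tells. Its arguments: {"type":"object","properties":{"deltas":{"type":"array"}},"required":["deltas"]}

```bash
mkdir -p pics
cat > h.py <<'E'
import numpy as np, cv2
from station import telemetry, imaging, ctrl, nets
def ground(p,uv,z=0):
    K=np.array(p["mtx"]);T=np.array(p["world_to_cam"]);out=[]
    for u in np.atleast_2d(np.array(uv,float)):
        n=cv2.undistortPoints(u.reshape(1,1,2),K,np.array([p["k1"],0,0,0.]))[0,0]
        R=T[:3,:3];c=-R.T@T[:3,3];d=R.T@np.array([n[0],n[1],1]);out.append(c+d*(z-c[2])/d[2])
    return np.array(out)
def proj(p,X):
    K=np.array(p["mtx"]);T=np.array(p["world_to_cam"])
    return cv2.projectPoints(np.array(X,float).reshape(-1,1,3),cv2.Rodrigues(T[:3,:3])[0],T[:3,3],K,np.array([p["k1"],0,0,0.]))[0][:,0]
def save(p,n,crop=None,s=1.5):
    im=p["image"][:,:,::-1]
    if crop: im=im[crop[1]:crop[3],crop[0]:crop[2]]
    cv2.imwrite("pics/"+n,cv2.resize(im,None,fx=s,fy=s,interpolation=cv2.INTER_CUBIC))
E
python3 - <<'E'
from h import *
for c in("top","side"):
    p=imaging.capture(c);save(p,c+"1.png")
    T=np.array(p["world_to_cam"]);print(c,-T[:3,:3].T@T[:3,3])
    for n in("plate","locator","weight","vial","small_beaker"):
        for r in nets.outline_of(p,n)[:4]:
            m=r["mask"].astype(np.uint8);q=cv2.minAreaRect(cv2.findNonZero(m))
            print(n,round(r["conf"],2),np.round(r["bbox"]),p["image"][r["mask"]].mean(0).round(), ground(p,cv2.boxPoints(q),{"plate":44,"locator":12}.get(n,20))[:,:2].round().tolist())
E
```

```text
top [ 393.22509237 -125.64957377  995.00121667]
plate 0.88 [257. 246. 331. 312.] [100.  79.  54.] [[418.0, -122.0], [495.0, -162.0], [435.0, -275.0], [360.0, -234.0]]
locator 0.67 [121. 187. 223. 235.] [ 99. 101. 103.] [[653.0, 125.0], [646.0, -78.0], [550.0, -76.0], [557.0, 123.0]]
weight 0.56 [175. 135. 188. 150.] [96. 97. 81.] [[749.0, 3.0], [747.0, -20.0], [721.0, -18.0], [723.0, 5.0]]
vial 0.58 [349. 255. 366. 272.] [91. 93. 94.] [[446.0, -307.0], [457.0, -340.0], [435.0, -347.0], [424.0, -315.0]]
small_beaker 0.79 [357. 205. 384. 239.] [72. 74. 74.] [[500.0, -332.0], [555.0, -347.0], [542.0, -402.0], [487.0, -387.0]]
small_beaker 0.19 [123. 187. 225. 233.] [102. 105. 107.] [[652.0, 120.0], [642.0, -79.0], [551.0, -76.0], [560.0, 119.0]]
side [220.82914236 469.96965062 522.75867548]
plate 0.81 [312. 175. 392. 228.] [127.  85.  50.] [[499.0, -150.0], [419.0, -322.0], [340.0, -193.0], [418.0, -54.0]]
plate 0.73 [227. 227. 311. 285.] [133. 137. 135.] [[560.0, 22.0], [452.0, -62.0], [390.0, 49.0], [485.0, 120.0]]
locator 0.84 [170. 211. 259. 283.] [124. 128. 130.] [[657.0, 80.0], [597.0, -114.0], [497.0, -28.0], [561.0, 136.0]]
locator 0.6 [229. 228. 308. 286.] [133. 137. 135.] [[584.0, -10.0], [469.0, -100.0], [402.0, 20.0], [503.0, 96.0]]
weight 0.51 [154. 196. 165. 209.] [129. 126.  98.] [[740.0, 11.0], [746.0, -18.0], [711.0, -6.0], [707.0, 22.0]]
vial 0.69 [358. 153. 375. 178.] [128. 130. 127.] [[449.0, -302.0], [474.0, -396.0], [444.0, -401.0], [422.0, -307.0]]
small_beaker 0.86 [327. 131. 349. 167.] [110. 114. 113.] [[581.0, -433.0], [530.0, -468.0], [475.0, -332.0], [521.0, -301.0]]
```

View pics/top1.png

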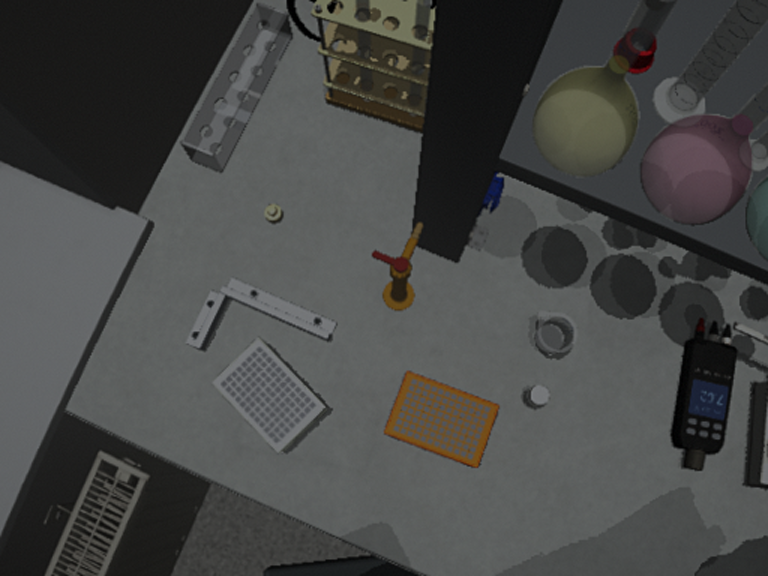

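View pics/side1.png

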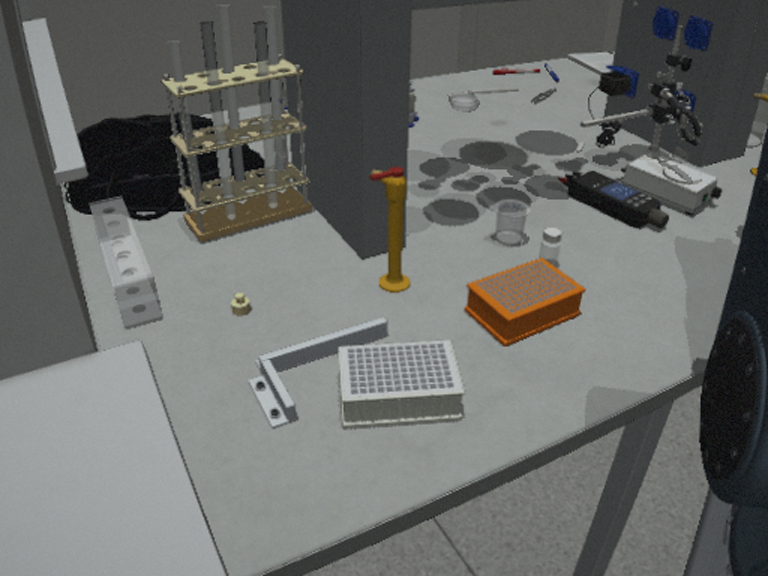

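The top picture shows the white plate around (270,395) and the locator with its corner near (228,285), arms going to (335,330) and (200,340). The orange plate at (442,420) is the look-alike, and the tap stands at (400,285). I'll enlarge the area to pick edges.

Run:
```python
from h import *
p=imaging.capture("top");save(p,"top2.png",(115,175,245,305),4.6)
print(ground(p,[[x/1.5,y/1.5] for x,y in[(259,340),(328,408),(282,449),(214,382)]],44).round())
print(telemetry.get_obs()["t"])
```

```text
[[555.  22.  44.]
 [458. -58.  44.]
 [413.   6.  44.]
 [507.  85.  44.]]
0.65
```

View pics/top2.png

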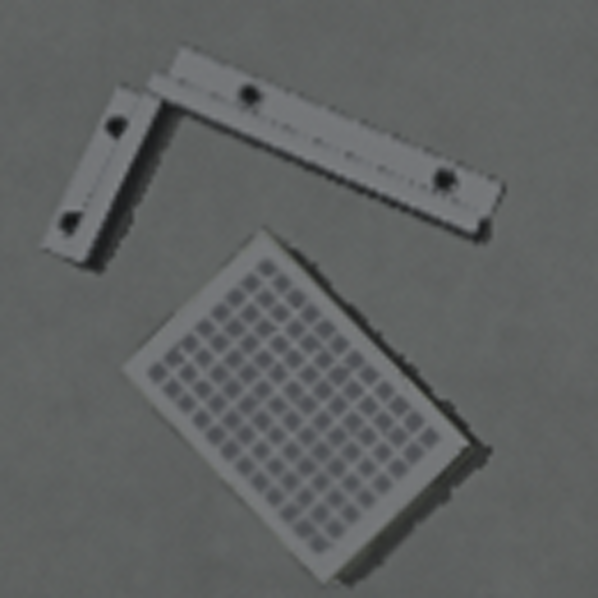

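The crop shows the locator's top inner edges meeting near crop pixel (163,101), running to (472,238) and (84,263). The plate's top corners are at (264,230), (472,443), (325,584) and (123,368).

```bash
cat > m.py <<'E'
from h import *
p=imaging.capture("top")
c=lambda L:[[115+x/4.6-.4,175+y/4.6-.4] for x,y in L]
L=ground(p,c([(163,101),(472,238),(84,263)]),25)[:,:2]
P=ground(p,c([(264,230),(472,443),(325,584),(123,368)]),44)[:,:2]
print(L.round(1).tolist(),P.round(1).tolist())
print("loc lens",np.linalg.norm(L[1]-L[0]),np.linalg.norm(L[2]-L[0]))
a=np.degrees(np.arctan2(*(L[0]-L[1])[::-1]))-90; b=np.degrees(np.arctan2(*(L[0]-L[2])[::-1]))
print("loc yaw from long, short",a,b)
print("plate c",P.mean(0),"yaws",[round(float(np.degrees(np.arctan2(*(u)[::-1]))),1) for u in(P[0]-P[1],P[3]-P[2],P[0]-P[3],P[1]-P[2])],[np.linalg.norm(P[i]-P[i-1]).round() for i in range(4)])
th=np.radians((a*2+b)/3);R=np.array([[np.cos(th),-np.sin(th)],[np.sin(th),np.cos(th)]])
print("plate in loc",((P-L[0])@R).round(1).tolist())
print("home",L[0]+R@[-42.5,-63.5])
print(telemetry.get_obs())
E
python3 m.py
```

```text
[[624.5, 65.0], [548.4, -63.2], [557.4, 105.0]] [[559.2, 22.6], [460.1, -55.3], [409.6, 11.2], [507.9, 87.3]]
loc lens 149.09546740144984 78.16137494599373
loc yaw from long, short -30.6882591114748 -30.788957445474797
plate c [484.21441778  16.45044964] yaws [38.2, 37.7, -51.6, -52.7] [np.float64(83.0), np.float64(126.0), np.float64(83.0), np.float64(124.0)]
plate in loc [[-34.5, -69.8], [-79.9, -187.4], [-157.3, -156.1], [-111.6, -40.4]]
home [555.53465033  32.11276679]
{'t': 0.7, 'joints': array([-7.05899545e+01,  1.36482463e+01, -7.72092274e-01,  7.55835847e+01,
        1.14354916e-03,  9.00025428e+01]), 'joint_velocities': array([ 0.07425698,  0.02650482, -0.11130231,  0.04211371, -0.11749921,
        0.01118924]), 'joint_efforts': array([ 7.08480311e-04, -5.38428211e+01,  3.46646512e+01,  2.63808812e-03,
       -1.32656714e-04, -2.24715683e-05]), 'ee_pos': array([ 174.46950122, -495.13812542,  242.2821645 ]), 'tcp_rot': array([-1.79996077e+02, -1.14337505e-03,  1.94075027e+01]), 'force': array([ 0.59820893, -0.3746775 , -0.1265482 ]), 'torque': array([-0.01997184, -0.03082283, -0.02511416]), 'grip_force': 0.0, 'width': 85.52097366461659}
```

```bash
cat > plan.py <<'E'
import sys; from h import *
# usage: plan.py x y z yaw [n]  or  plan.py L lx ly z relyaw [n] (locator frame)
O=np.array([624.5,65.0]);TH=-30.7
a=sys.argv[1:]
t=np.radians(TH);R=np.array([[np.cos(t),-np.sin(t)],[np.sin(t),np.cos(t)]])
o=telemetry.get_obs();p=np.array(o["ee_pos"]);yaw=o["tcp_rot"][2]
print("t",o["t"],"pos",p.round(1),"rot",o["tcp_rot"].round(1),"loc",(R.T@(p[:2]-O)).round(1),"relyaw",round(yaw-TH,1),"F",o["force"].round(1))
if a:
    if a[0]=="L":
        a=[float(v) for v in a[1:]];xy=O+R@a[:2];a[:2]=xy;a[3]+=TH
    a=[float(v) for v in a]
    d=np.array(a[:3])-p;dy=(a[3]-yaw+180)%360-180
    n=int(a[4]) if len(a)>4 else int(np.ceil(max(np.linalg.norm(d)/60,abs(dy)/10.5)))
    print("target",np.round(a,1))
    for i in range(n):
        y=np.radians(yaw+dy*i/n);s=d/n/10
        print([[round(s[0]*np.cos(y)+s[1]*np.sin(y),2),round(s[0]*np.sin(y)-s[1]*np.cos(y),2),round(-s[2],2)],[0,0,round(-dy/n,2)]])
E
python3 plan.py 425 92 200 -52
python3 - <<'E'
from h import *
p=imaging.capture("top");print("tap base",ground(p,[[399/1.5,298/1.5]],0).round())
E
```

```text
t 0.7 pos [ 174.5 -495.1  242.3] rot [-180.    -0.    19.4] loc [-101.  -711.4] relyaw 50.1 F [ 0.6 -0.4 -0.1]
target [425.  92. 200. -52.]
[[np.float64(3.92), np.float64(-4.28), np.float64(0.38)], [0, 0, np.float64(6.49)]]
[[np.float64(3.41), np.float64(-4.69), np.float64(0.38)], [0, 0, np.float64(6.49)]]
[[np.float64(2.86), np.float64(-5.05), np.float64(0.38)], [0, 0, np.float64(6.49)]]
[[np.float64(2.27), np.float64(-5.34), np.float64(0.38)], [0, 0, np.float64(6.49)]]
[[np.float64(1.65), np.float64(-5.56), np.float64(0.38)], [0, 0, np.float64(6.49)]]
[[np.float64(1.01), np.float64(-5.71), np.float64(0.38)], [0, 0, np.float64(6.49)]]
[[np.float64(0.36), np.float64(-5.79), np.float64(0.38)], [0, 0, np.float64(6.49)]]
[[np.float64(-0.3), np.float64(-5.8), np.float64(0.38)], [0, 0, np.float64(6.49)]]
[[np.float64(-0.95), np.float64(-5.73), np.float64(0.38)], [0, 0, np.float64(6.49)]]
[[np.float64(-1.59), np.float64(-5.58), np.float64(0.38)], [0, 0, np.float64(6.49)]]
[[np.float64(-2.21), np.float64(-5.37), np.float64(0.38)], [0, 0, np.float64(6.49)]]
tap base [[ 597. -167.    0.]]
```

Call:
{"method": "servo_tool", "body": {"deltas": [[[3.9, -4.3, 0.4], [0, 0, 6.5], -1], [[3.4, -4.7, 0.4], [0, 0, 6.5], -1], [[2.9, -5.0, 0.4], [0, 0, 6.5], -1], [[2.3, -5.3, 0.4], [0, 0, 6.5], -1], [[1.6, -5.6, 0.4], [0, 0, 6.5], -1]]}}

```text
t: 1.38
ee_pos: [288.7, -227.0, 222.4]
tcp_rot: [180.0, -0.1, -13.3]
force: [0.4, -0.8, 0.2]
width: 85.1
grip_force: 0.0
```

Call:
{"method": "servo_tool", "body": {"deltas": [[[1.0, -5.7, 0.4], [0, 0, 6.5], -1], [[0.4, -5.8, 0.4], [0, 0, 6.5], -1], [[-0.3, -5.8, 0.4], [0, 0, 6.5], -1], [[-1.0, -5.7, 0.4], [0, 0, 6.5], -1], [[-1.6, -5.6, 0.4], [0, 0, 6.5], -1]]}}

```text
t: 2.0
ee_pos: [283.7, -134.9, 214.3]
tcp_rot: [-170.4, 1.6, -34.4]
force: [-0.3, -0.3, 0.7]
width: 85.3
grip_force: 0.0
```

```bash
sed -i 's/print(\[\[round/print([[float(v) for v in [round/; s/round(-s\[2\],2)\],/round(-s[2],2)]],/; s/round(-dy\/n,2)\]\])/float(round(-dy\/n,2))]])/' plan.py; python3 plan.py 427 90 100 -52.2
```

```text
t 2.0 pos [ 283.7 -134.9  214.3] rot [-170.4    1.6  -34.4] loc [-191.  -345.9] relyaw -3.7 F [-0.3 -0.3  0.7]
target [427.   90.  100.  -52.2]
[[-0.17, -5.33, 2.29], [0, 0, 3.57]]
[[-0.51, -5.31, 2.29], [0, 0, 3.57]]
[[-0.83, -5.27, 2.29], [0, 0, 3.57]]
[[-1.16, -5.21, 2.29], [0, 0, 3.57]]
[[-1.48, -5.12, 2.29], [0, 0, 3.57]]
```

```bash
python3 -c "
from h import *
o=telemetry.get_obs();print(o['joints'].round(1),o['joint_velocities'].round(1),o['tcp_rot'].round(2),o['ee_pos'])"
```

```text
[-34.4  -5.6 -26.8  70.4   9.6 179.9] [-27.4 -13.7 -10.7  10.   21.6  -0. ] [-170.45    1.6   -34.37] [ 283.67819644 -134.94598672  214.34846155]
```

Call:
{"method": "servo_tool", "body": {"deltas": [[[0, 0, 0], [0, 0, 0], -1]]}}

```text
t: 2.12
ee_pos: [283.0, -135.3, 214.5]
tcp_rot: [-170.5, 1.6, -34.4]
force: [-0.4, 0.6, 0.1]
width: 85.3
grip_force: 0.0
```

```bash
python3 -c "
from h import *
o=telemetry.get_obs();print(o['joints'].round(1),o['joint_velocities'].round(1),o['tcp_rot'].round(2),o['ee_pos'])"
```

```text
[-34.5  -5.7 -26.9  70.4   9.5 179.9] [ 1.3  1.1  1.4 -1.5 -1.1 -0.1] [-170.53    1.57  -34.43] [ 282.99141488 -135.34890054  214.47517423]
```

```bash
cat > plan.py <<'E'
import sys; from h import *; from scipy.spatial.transform import Rotation as Ro
# usage: plan.py x y z yaw [n]  or  plan.py L lx ly z relyaw [n] (locator frame); yaw not wrapped
O=np.array([624.5,65.0]);TH=-30.7
a=sys.argv[1:]
t=np.radians(TH);R=np.array([[np.cos(t),-np.sin(t)],[np.sin(t),np.cos(t)]])
o=telemetry.get_obs();p=np.array(o["ee_pos"]);yaw=o["tcp_rot"][2]
print("t",o["t"],"pos",p.round(1),"rot",o["tcp_rot"].round(1),"loc",(R.T@(p[:2]-O)).round(1),"relyaw",round(yaw-TH,1),"F",o["force"].round(1))
if a:
    if a[0]=="L":
        a=[float(v) for v in a[1:]];a[:2]=O+R@a[:2];a[3]+=TH
    a=[float(v) for v in a]
    d=np.array(a[:3])-p;dy=a[3]-yaw
    n=int(a[4]) if len(a)>4 else int(np.ceil(max(np.linalg.norm(d)/60,abs(dy)/10.3)))
    print("target",np.round(a,1))
    q=Ro.from_euler("xyz",o["tcp_rot"],degrees=True)
    for i in range(n):
        q2=Ro.from_euler("xyz",[180,0,yaw+dy*(i+1)/n],degrees=True)
        print([(q.inv().apply(d)/n/10).round(2).tolist(),(q.inv()*q2).as_rotvec(degrees=True).round(1).tolist()]);q=q2
E
python3 plan.py 427 90 150 128 17
```

```text
t 2.125 pos [ 283.  -135.3  214.5] rot [-170.5    1.6  -34.4] loc [-191.4 -346.6] relyaw -3.7 F [-0.4  0.6  0.1]
target [427.  90. 150. 128.  17.]
[[-0.04, -1.49, 0.63], [-9.6, 0.8, -9.7]]
[[0.21, -1.56, 0.38], [0.0, 0.0, -9.6]]
[[0.47, -1.5, 0.38], [0.0, 0.0, -9.6]]
[[0.71, -1.4, 0.38], [0.0, 0.0, -9.6]]
[[0.93, -1.27, 0.38], [0.0, 0.0, -9.6]]
[[1.13, -1.09, 0.38], [0.0, 0.0, -9.6]]
[[1.3, -0.89, 0.38], [-0.0, 0.0, -9.6]]
[[1.43, -0.66, 0.38], [-0.0, 0.0, -9.6]]
[[1.52, -0.42, 0.38], [0.0, 0.0, -9.6]]
[[1.56, -0.16, 0.38], [-0.0, 0.0, -9.6]]
[[1.57, 0.1, 0.38], [-0.0, 0.0, -9.6]]
[[1.53, 0.36, 0.38], [0.0, 0.0, -9.6]]
[[1.45, 0.61, 0.38], [0.0, 0.0, -9.6]]
[[1.33, 0.84, 0.38], [-0.0, 0.0, -9.6]]
[[1.17, 1.05, 0.38], [-0.0, 0.0, -9.6]]
[[0.98, 1.23, 0.38], [0.0, 0.0, -9.6]]
[[0.76, 1.38, 0.38], [-0.0, 0.0, -9.6]]
```

Call:
{"method": "servo_tool", "body": {"deltas": [[[0, -1.5, 0.6], [-9.6, 0.8, -9.0], -1], [[0.2, -1.5, 0.4], [0, 0, -9.6], -1], [[0.5, -1.5, 0.4], [0, 0, -9.6], -1], [[0.7, -1.4, 0.4], [0, 0, -9.6], -1], [[0.9, -1.3, 0.4], [0, 0, -9.6], -1]]}}

```text
t: 2.75
ee_pos: [324.2, -78.8, 197.3]
tcp_rot: [-178.2, -1.3, 12.2]
force: [0.2, 0.1, -0.4]
width: 85.3
grip_force: 0.0
```

Call:
{"method": "servo_tool", "body": {"deltas": [[[1.1, -1.1, 0.4], [0, 0, -9.6], -1], [[1.3, -0.9, 0.4], [0, 0, -9.6], -1], [[1.4, -0.7, 0.4], [0, 0, -9.6], -1], [[1.5, -0.4, 0.4], [0, 0, -9.6], -1], [[1.6, -0.2, 0.4], [0, 0, -9.6], -1]]}}

```text
t: 3.38
ee_pos: [367.7, -12.2, 180.3]
tcp_rot: [-179.7, -2.2, 60.2]
force: [0.5, 0.1, 0.0]
width: 85.4
grip_force: 0.0
```

Call:
{"method": "servo_tool", "body": {"deltas": [[[1.6, 0.1, 0.4], [0, 0, -9.6], -1], [[1.5, 0.4, 0.4], [0, 0, -9.6], -1], [[1.4, 0.6, 0.4], [0, 0, -9.6], -1], [[1.3, 0.8, 0.4], [0, 0, -9.6], -1], [[1.2, 1.0, 0.4], [0, 0, -9.6], -1]]}}

```text
t: 4.0
ee_pos: [410.9, 53.4, 163.2]
tcp_rot: [178.5, -1.7, 108.2]
force: [0.4, 0.2, -0.4]
width: 85.1
grip_force: 0.0
```

```bash
python3 plan.py 424 94 80 127.8 4
```

```text
t 4.0 pos [410.9  53.4 163.2] rot [178.5  -1.7 108.2] loc [-177.8 -119. ] relyaw 138.9 F [ 0.4  0.2 -0.4]
target [424.   94.   80.  127.8   4. ]
[[0.8, 0.58, 2.12], [1.5, -1.6, -4.9]]
[[0.8, 0.7, 2.08], [0.0, 0.0, -4.9]]
[[0.74, 0.77, 2.08], [0.0, 0.0, -4.9]]
[[0.67, 0.83, 2.08], [-0.0, 0.0, -4.9]]
```

Call:
{"method": "servo_tool", "body": {"deltas": [[[0.8, 0.6, 2.1], [1.5, -1.6, -4.9], -1], [[0.8, 0.7, 2.1], [0, 0, -4.9], -1], [[0.7, 0.8, 2.1], [0, 0, -4.9], -1], [[0.7, 0.8, 2.1], [0, 0, -4.9], -1], [[0, 0, 0], [0, 0, 0], -1]]}}

```text
t: 4.62
ee_pos: [423.2, 93.7, 78.6]
tcp_rot: [-179.9, -0.1, 127.5]
force: [0.4, -0.5, 0.7]
width: 85.4
grip_force: 0.0
```

```bash
python3 plan.py 424 94 22 127.8 3
python3 - <<'E'
from h import *
p=imaging.capture("top");save(p,"top3.png",(115,175,245,305),4.6)
E
```

```text
t 4.625 pos [423.2  93.7  78.6] rot [-1.799e+02 -1.000e-01  1.275e+02] loc [-187.8  -78.1] relyaw 158.2 F [ 0.4 -0.5  0.7]
target [424.   94.   22.  127.8   3. ]
[[-0.01, 0.03, 1.89], [-0.1, -0.1, -0.1]]
[[-0.01, 0.03, 1.89], [0.0, 0.0, -0.1]]
[[-0.01, 0.03, 1.89], [-0.0, 0.0, -0.1]]
```

View pics/top3.png

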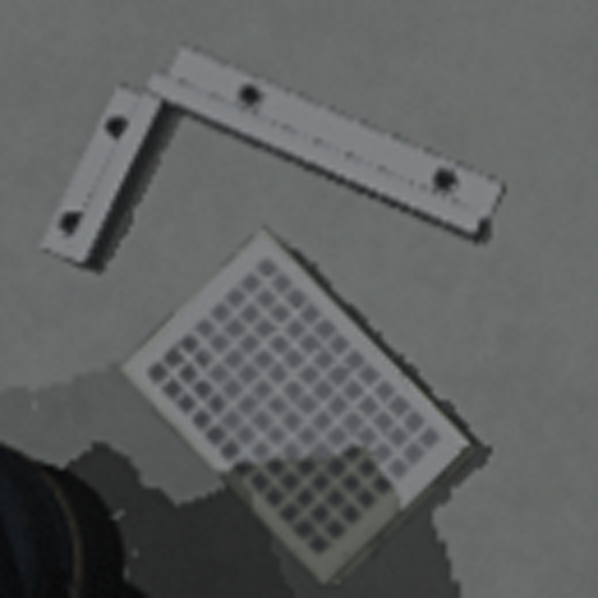

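The plate hasn't moved. The wrist stands at the lower left, behind the plate's long side. I'll lower and close up to it.

Call:
{"method": "servo_tool", "body": {"deltas": [[[0, 0, 1.9], [0, 0, 0], -1], [[0, 0, 1.9], [0, 0, 0], -1], [[0, 0, 1.9], [0, 0, 0], -1], [[-1.5, 0, 0], [0, 0, 0], -1], [[-1.5, 0, 0], [0, 0, 0], -1]]}}

```text
t: 5.3
ee_pos: [443.2, 68.4, 23.8]
tcp_rot: [179.9, -0.0, 127.4]
force: [0.4, -0.4, 1.1]
width: 85.5
grip_force: 0.0
```

Call:
{"method": "servo_tool", "body": {"deltas": [[[-0.5, 0, 0], [0, 0, 0], -1], [[-0.5, 0, 0], [0, 0, 0], -1], [[-0.5, 0, 0], [0, 0, 0], -1], [[-0.3, 0, 0], [0, 0, 0], -1], [[0, 0, 0], [0, 0, 0], -1]]}}

```text
t: 5.92
ee_pos: [452.6, 54.9, 22.6]
tcp_rot: [-180.0, -0.1, 127.4]
force: [0.1, -0.1, 0.8]
width: 85.3
grip_force: 0.0
```

```bash
python3 plan.py
python3 - <<'E'
from h import *
p=imaging.capture("side");save(p,"s4.png",(150,150,350,300),4)
E
```

```text
t 5.925 pos [452.6  54.9  22.6] rot [-1.800e+02 -1.000e-01  1.274e+02] loc [-142.7  -96.4] relyaw 158.1 F [ 0.1 -0.1  0.8]
```

View pics/s4.png

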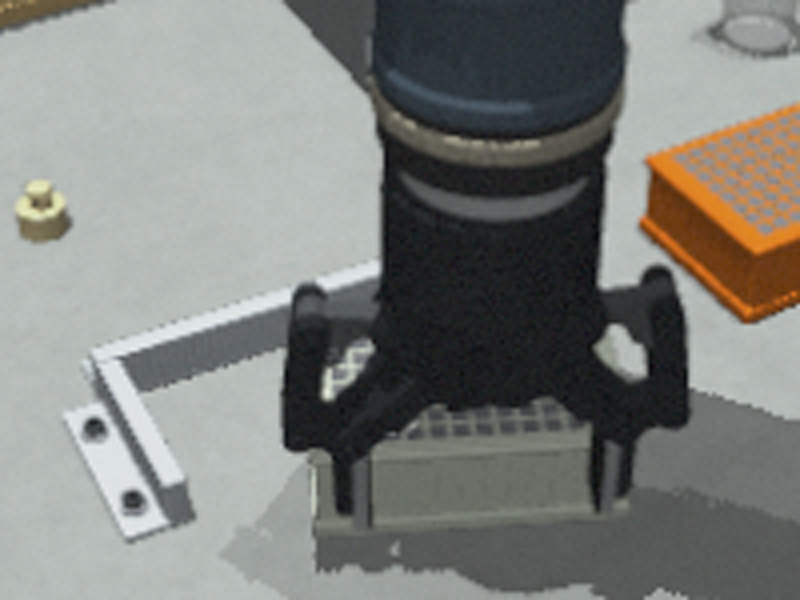

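The open fingers stand against the plate's near long side, at crop (350,500) and (610,500), spanning nearly its length. The plate lies flat. Next is the turning push.

Call:
{"method": "servo_tool", "body": {"deltas": [[[-0.5, -0.2, 0], [0, 0, -2.2], -1], [[-0.5, -0.2, 0], [0, 0, -2.2], -1], [[-0.5, -0.2, 0], [0, 0, -2.2], -1], [[-0.5, -0.2, 0], [0, 0, -2.2], -1], [[-0.5, -0.2, 0], [0, 0, -2.2], -1]]}}

```text
t: 6.6
ee_pos: [461.2, 30.0, 22.5]
tcp_rot: [180.0, -0.1, 138.5]
force: [-0.9, 2.7, 2.5]
width: 85.4
grip_force: 1.4
```

Call:
{"method": "servo_tool", "body": {"deltas": [[[-0.4, -0.2, 0], [0, 0, -2.2], -1], [[-0.4, -0.2, 0], [0, 0, -2.2], -1], [[-0.4, -0.2, 0], [0, 0, -2.2], -1], [[-0.4, -0.2, 0], [0, 0, -2.2], -1], [[0, 0, 0], [0, 0, -2.1], -1]]}}

```text
t: 7.22
ee_pos: [469.0, 13.5, 22.4]
tcp_rot: [180.0, -0.1, 149.4]
force: [-1.2, 0.8, -0.6]
width: 85.7
grip_force: 0.6
```

```bash
python3 plan.py
python3 - <<'E'
from h import *
p=imaging.capture("top");save(p,"top5.png",(115,175,245,305),4.6)
E
```

```text
t 7.225 pos [469.   13.5  22.4] rot [ 1.800e+02 -1.000e-01  1.494e+02] loc [-107.4 -123.7] relyaw 180.1 F [-1.2  0.8 -0.6]
```

View pics/top5.png

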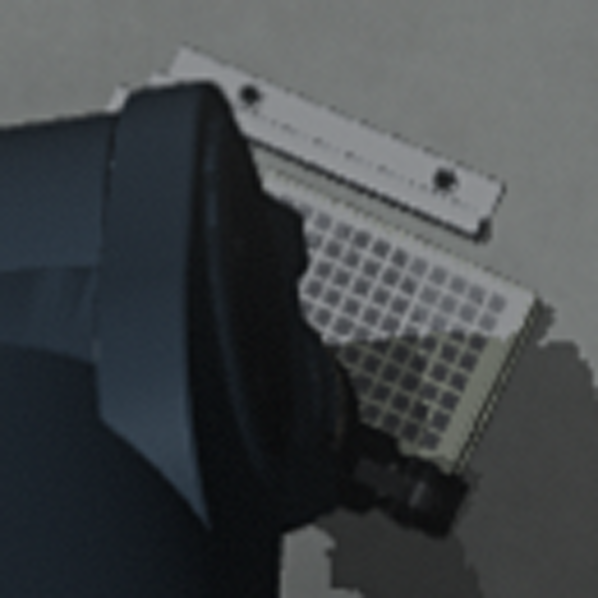

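The plate is now parallel to the long fence with a small gap. I'll push straight in.

Call:
{"method": "servo_tool", "body": {"deltas": [[[-0.3, 0, 0], [0, 0, 0], -1], [[-0.3, 0, 0], [0, 0, 0], -1], [[-0.2, 0, 0], [0, 0, 0], -1], [[-0.2, 0, 0], [0, 0, 0], -1], [[0, 0, 0], [0, 0, 0], -1]]}}

```text
t: 7.9
ee_pos: [478.3, 8.4, 22.6]
tcp_rot: [180.0, -0.1, 149.3]
force: [0.5, 0.6, -0.1]
width: 85.1
grip_force: 0.0
```

Call:
{"method": "servo_tool", "body": {"deltas": [[[-0.1, 0, 0], [0, 0, 0], -1], [[-0.1, 0, 0], [0, 0, 0], -1], [[0, 0, 0], [0, 0, 0], -1]]}}

```text
t: 8.28
ee_pos: [479.6, 7.5, 22.6]
tcp_rot: [180.0, -0.1, 149.3]
force: [-1.4, 0.6, 2.6]
width: 85.3
grip_force: 1.0
```

Call:
{"method": "servo_tool", "body": {"deltas": [[[-0.2, 0, 0], [0, 0, 0], -1], [[-0.1, 0, 0], [0, 0, 0], -1], [[0, 0, 0], [0, 0, 0], -1]]}}

```text
t: 8.65
ee_pos: [480.6, 6.7, 22.5]
tcp_rot: [180.0, -0.3, 149.4]
force: [-8.5, 5.9, 8.6]
width: 85.5
grip_force: 5.1
```

```bash
python3 plan.py
```

```text
t 8.65 pos [480.6   6.7  22.5] rot [180.   -0.3 149.4] loc [ -94.  -123.6] relyaw 180.1 F [-8.5  5.9  8.6]
```

Call:
{"method": "servo_tool", "body": {"deltas": [[[0.5, 0, 0], [0, 0, 0], -1], [[1.5, 0, 0], [0, 0, 0], -1], [[1.5, 0, 0], [0, 0, 0], -1], [[0, 0, -4], [0, 0, 0], 0.1], [[0, 0, -4.5], [0, 0, 0], 0.1]]}}

```text
t: 9.28
ee_pos: [450.6, 24.1, 108.1]
tcp_rot: [-180.0, -0.2, 149.4]
force: [0.7, 0.0, 0.3]
width: 51.5
grip_force: 0.0
```

```bash
python3 plan.py L -47 -225 110 90
```

```text
t 9.275 pos [450.6  24.1 108.1] rot [-180.    -0.2  149.4] loc [-128.6 -123.9] relyaw 180.1 F [0.7 0.  0.3]
target [ 469.2 -104.5  110.    59.3]
[[-0.91, -1.12, -0.02], [-0.0, -0.2, 10.0]]
[[-1.09, -0.95, -0.02], [0.0, -0.0, 10.0]]
[[-1.24, -0.75, -0.02], [0.0, -0.0, 10.0]]
[[-1.35, -0.52, -0.02], [0.0, -0.0, 10.0]]
[[-1.42, -0.28, -0.02], [0.0, -0.0, 10.0]]
[[-1.44, -0.03, -0.02], [0.0, -0.0, 10.0]]
[[-1.43, 0.22, -0.02], [0.0, -0.0, 10.0]]
[[-1.37, 0.47, -0.02], [0.0, -0.0, 10.0]]
[[-1.26, 0.7, -0.02], [-0.0, -0.0, 10.0]]
```

Call:
{"method": "servo_tool", "body": {"deltas": [[[-0.9, -1.1, 0], [0, -0.2, 10], 0.1], [[-1.1, -0.9, 0], [0, 0, 10], 0.1], [[-1.2, -0.8, 0], [0, 0, 10], 0.1], [[-1.4, -0.5, 0], [0, 0, 10], 0.1], [[-1.4, -0.3, 0], [0, 0, 10], 0.1]]}}

```text
t: 9.9
ee_pos: [461.9, -47.6, 107.6]
tcp_rot: [179.9, 0.1, 99.0]
force: [-0.4, 0.4, 0.1]
width: 38.3
grip_force: 0.0
```

Call:
{"method": "servo_tool", "body": {"deltas": [[[-1.4, 0, 0], [0, 0, 10], 0.1], [[-1.4, 0.2, 0], [0, 0, 10], 0.1], [[-1.4, 0.5, 0], [0, 0, 10], 0.1], [[-1.3, 0.7, 0], [0, 0, 10], 0.1], [[0, 0, 0], [0, 0, 0], 0.1]]}}

```text
t: 10.52
ee_pos: [470.5, -104.8, 107.6]
tcp_rot: [179.9, -0.0, 59.3]
force: [0.7, 0.3, 0.3]
width: 38.2
grip_force: 0.0
```

```bash
python3 plan.py L -47 -222 26 90 4
python3 - <<'E'
from h import *
p=imaging.capture("top");save(p,"top6.png",(115,175,275,305),4.6)
E
```

```text
t 10.525 pos [ 470.5 -104.8  107.6] rot [179.9  -0.   59.3] loc [ -45.7 -224.6] relyaw 90.0 F [0.7 0.3 0.3]
target [ 470.7 -101.9   26.    59.3    4. ]
[[0.07, -0.04, 2.04], [0.1, -0.0, 0.0]]
[[0.07, -0.03, 2.04], [-0.0, -0.0, 0.0]]
[[0.07, -0.03, 2.04], [0.0, -0.0, 0.0]]
[[0.07, -0.03, 2.04], [0.0, -0.0, 0.0]]
```

View pics/top6.png

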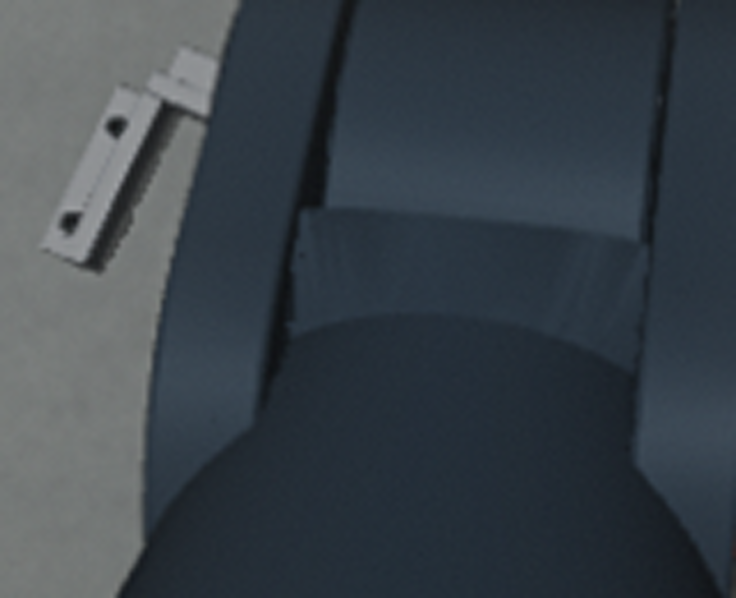

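The arm hides the plate from above, so I'll use the side camera after lowering.

Call:
{"method": "servo_tool", "body": {"deltas": [[[0, 0, 2.1], [0, 0, 0], 0.1], [[0, 0, 2.1], [0, 0, 0], 0.1], [[0, 0, 2.1], [0, 0, 0], 0.1], [[0, 0, 2.1], [0, 0, 0], 0.1], [[1.0, 0, 0], [0, 0, 0], 0.1]]}}

```text
t: 11.2
ee_pos: [474.7, -95.2, 22.7]
tcp_rot: [-179.9, 0.0, 59.5]
force: [0.3, 0.0, 0.2]
width: 38.1
grip_force: 0.0
```

```bash
python3 plan.py L -46 -140 24 90
python3 - <<'E'
from h import *
p=imaging.capture("side");save(p,"s7.png",(150,150,350,300),4)
E
```

```text
t 11.2 pos [474.7 -95.2  22.7] rot [-179.9    0.    59.5] loc [ -47.1 -214.2] relyaw 90.2 F [0.3 0.  0.2]
target [513.5 -31.9  24.   59.3]
[[3.71, 0.06, -0.07], [-0.1, 0.0, 0.1]]
[[3.71, 0.06, -0.07], [-0.0, -0.0, 0.1]]
```

View pics/s7.png

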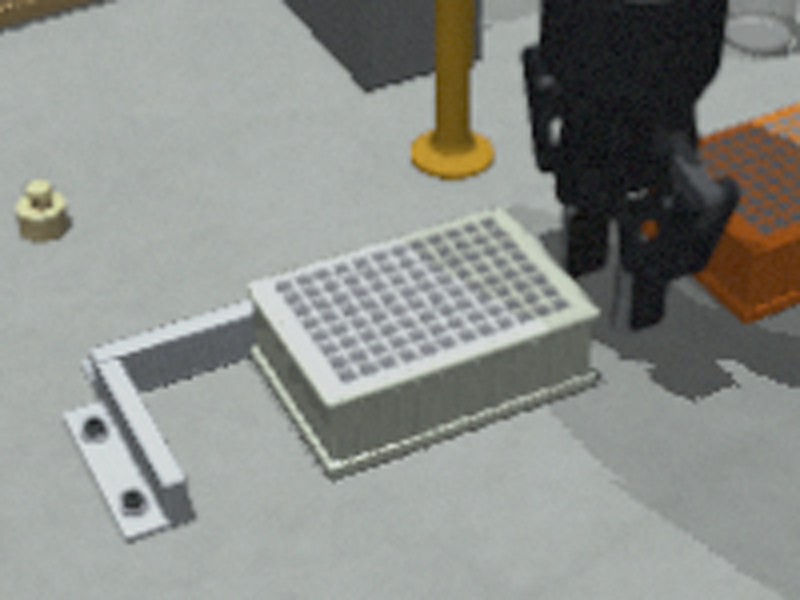

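The plate is flush with the long fence and flat, about 55 mm short of the short fence. The fingers stand behind its right end, at crop (590,260) and (645,310). Now I'll push along the fence.

Call:
{"method": "servo_tool", "body": {"deltas": [[[1.5, 0, 0], [0, 0, 0], 0.1], [[0.6, 0, 0], [0, 0, 0], 0.1], [[0.6, 0, 0], [0, 0, 0], 0.1], [[0.6, 0, 0], [0, 0, 0], 0.1], [[0.6, 0, 0], [0, 0, 0], 0.1]]}}

```text
t: 11.88
ee_pos: [496.3, -62.5, 23.8]
tcp_rot: [179.9, -0.0, 59.3]
force: [-1.8, -2.7, 1.9]
width: 38.3
grip_force: 1.5
```

Call:
{"method": "servo_tool", "body": {"deltas": [[[0.6, 0, 0], [0, 0, 0], 0.1], [[0.6, 0, 0], [0, 0, 0], 0.1], [[0.6, 0, 0], [0, 0, 0], 0.1], [[0.6, 0, 0], [0, 0, 0], 0.1], [[0.4, 0, 0], [0, 0, 0], 0.1]]}}

```text
t: 12.5
ee_pos: [510.6, -38.2, 23.7]
tcp_rot: [179.9, -0.0, 59.3]
force: [-1.5, -2.7, 1.6]
width: 38.3
grip_force: 1.4
```

```bash
python3 plan.py L -46 -136 24 90 1
```

```text
t 12.5 pos [510.6 -38.2  23.7] rot [179.9  -0.   59.3] loc [ -45.3 -146.9] relyaw 90.0 F [-1.5 -2.7  1.6]
target [515.5 -28.5  24.   59.3   1. ]
[[1.09, -0.07, -0.03], [0.1, -0.0, 0.0]]
```

Call:
{"method": "servo_tool", "body": {"deltas": [[[0.3, 0, 0], [0, 0, 0], 0.1], [[0.3, 0, 0], [0, 0, 0], 0.1], [[0.2, 0, 0], [0, 0, 0], 0.1], [[0.1, 0, 0], [0, 0, 0], 0.1], [[0, 0, 0], [0, 0, 0], 0.1]]}}

```text
t: 13.12
ee_pos: [514.6, -31.4, 23.7]
tcp_rot: [179.9, 0.1, 59.3]
force: [-2.8, -5.8, 4.0]
width: 38.5
grip_force: 3.2
```

Call:
{"method": "servo_tool", "body": {"deltas": [[[0.1, 0, 0], [0, 0, 0], 0.1], [[0.1, 0, 0], [0, 0, 0], 0.1], [[0, 0, 0], [0, 0, 0], 0.1]]}}

```text
t: 13.5
ee_pos: [514.6, -31.3, 23.7]
tcp_rot: [179.9, 0.3, 59.2]
force: [-7.6, -15.5, 7.7]
width: 38.4
grip_force: 8.4
```

Call:
{"method": "servo_tool", "body": {"deltas": [[[-0.5, 0, 0], [0, 0, 0], 0.1], [[-1.5, 0, 0], [0, 0, 0], 0.1], [[-1.5, 0, 0], [0, 0, 0], 0.1], [[0, 0, -5], [0, 0, 0], 0.1], [[0, 0, -5], [0, 0, 0], 0.1]]}}

```text
t: 14.12
ee_pos: [496.9, -59.9, 124.5]
tcp_rot: [180.0, 0.0, 59.3]
force: [0.6, -0.7, 0.2]
width: 38.1
grip_force: 0.0
```

```bash
python3 - <<'E'
from h import *
p=imaging.capture("side");save(p,"s8.png",(150,180,310,300),5)
E
python3 plan.py 380 -150 160 59.3
```

```text
t 14.175 pos [500.  -60.2 131. ] rot [179.5  -0.2  59.3] loc [ -43.2 -171.2] relyaw 90.0 F [ 2.6 -0.1  5.2]
target [ 380.  -150.   160.    59.3]
[[-4.61, -1.9, -1.0], [0.5, -0.2, -0.0]]
[[-4.62, -1.91, -0.97], [0.0, 0.0, -0.0]]
[[-4.62, -1.91, -0.97], [-0.0, 0.0, -0.0]]
```

View pics/s8.png

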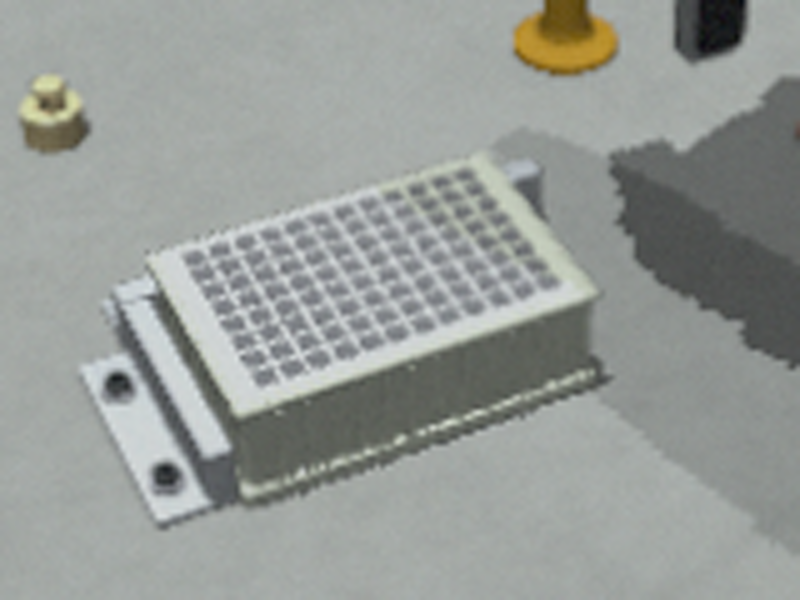

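The plate sits in the corner with its end against the short fence. I'll withdraw and check flushness from above.

Call:
{"method": "servo_tool", "body": {"deltas": [[[-4.6, -1.9, -1.5], [0, 0, 0], 0.1], [[-4.6, -1.9, -1.5], [0, 0, 0], 0.1], [[-4.6, -1.9, -1.5], [0, 0, 0], 0.1], [[-5.5, 1, -1], [0, 0, 0], 0.1], [[-5.5, 1, -1], [0, 0, 0], 0.1]]}}

```text
t: 14.8
ee_pos: [338.1, -255.1, 189.3]
tcp_rot: [179.8, -0.0, 59.4]
force: [0.9, 0.2, 0.3]
width: 38.4
grip_force: 0.0
```

Call:
{"method": "servo_tool", "body": {"deltas": [[[-5.5, 1, 0], [0, 0, 0], 0.1], [[-5.5, 1, 0], [0, 0, 0], 0.1], [[0, 0, 0], [0, 0, 0], 0.1]]}}

```text
t: 15.18
ee_pos: [298.6, -361.5, 188.3]
tcp_rot: [179.9, 0.0, 59.0]
force: [-0.2, 0.4, 0.2]
width: 38.4
grip_force: 0.0
```

Run:
```python
from h import *
p=imaging.capture("top");save(p,"top9.png",(115,175,245,275),6)
# predicted home top corners in crop pixels
t=np.radians(-30.7);R=np.array([[np.cos(t),-np.sin(t)],[np.sin(t),np.cos(t)]])
X=[[*(np.array([624.5,65.])+R@v),44] for v in([0,0],[0,-127],[-85,-127],[-85,0])]
print(((proj(p,X)-[115,175])*6).round())
print(telemetry.get_obs()["ee_pos"])
```

```text
[[198. 117.]
 [546. 272.]
 [435. 513.]
 [ 84. 352.]]
[ 299.08157153 -359.63109365  188.18627997]
```

View pics/top9.png

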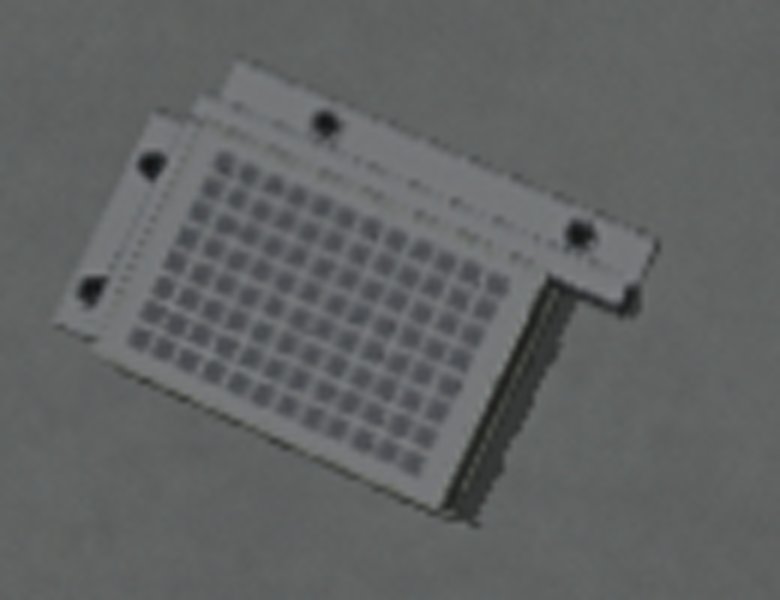

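Run:
```python
from h import *
t=np.radians(-30.7);R=np.array([[np.cos(t),-np.sin(t)],[np.sin(t),np.cos(t)]]);O=[624.5,65.]
p=imaging.capture("side")
f=lambda uv,z:((ground(p,[[150+uv[0]/5-.4,180+uv[1]/5-.4]],z)[0,:2]-O)@R).round(1)
print("fence top outer/inner end",f((207,455),25),f((232,447),25))
print("plate top",[f(u,44) for u in((237,415),(150,257),(597,293),(487,153))],"bottom",f((243,500),0),f((600,380),0))
q=imaging.capture("top")
g=lambda uv,z:((ground(q,[[115+uv[0]/6-.4,175+uv[1]/6-.4]],z)[0,:2]-O)@R).round(1)
print("top plate",g((550,275),44),g((440,515),44),"fence far end top",g((620,307),25))
# sharp edges of plate/short fence along locator y, from grey profiles in the top image
gr=cv2.cvtColor(q["image"],cv2.COLOR_RGB2GRAY).astype(np.float32)
for z in(25,44):
    Y=np.arange(-16,22,1.);acc=[]
    for x in range(-75,-8,1):
        X=np.array([[*(np.array(O)+R@[x,y]),z] for y in Y]);uv=proj(q,X).astype(np.float32)
        acc.append(cv2.remap(gr,uv[:,0].reshape(1,-1),uv[:,1].reshape(1,-1),cv2.INTER_LINEAR)[0])
    print(z,dict(zip(Y.astype(int).tolist(),np.mean(acc,0).round().astype(int).tolist())))
```

```text
fence top outer/inner end [-77.5   7.8] [-77.6  -0.4]
plate top [array([-83.8,  -1.2]), array([-1.8, -2. ]), array([ -83.5, -126. ]), array([  -1.2, -126.6])] bottom [-77.4  -2.2] [ -79.8 -130.4]
top plate [  -0.  -127.4] [ -84.6 -127.8] fence far end top [   1.7 -149.9]
25 {-16: 90, -15: 97, -14: 103, -13: 106, -12: 101, -11: 94, -10: 89, -9: 87, -8: 87, -7: 88, -6: 93, -5: 101, -4: 111, -3: 117, -2: 119, -1: 119, 0: 119, 1: 118, 2: 117, 3: 115, 4: 112, 5: 111, 6: 112, 7: 116, 8: 117, 9: 113, 10: 105, 11: 97, 12: 93, 13: 93, 14: 94, 15: 97, 16: 100, 17: 104, 18: 109, 19: 113, 20: 114, 21: 111}
44 {-16: 92, -15: 87, -14: 86, -13: 87, -12: 89, -11: 96, -10: 105, -9: 114, -8: 118, -7: 119, -6: 119, -5: 119, -4: 118, -3: 116, -2: 113, -1: 111, 0: 111, 1: 115, 2: 117, 3: 115, 4: 108, 5: 99, 6: 94, 7: 94, 8: 95, 9: 97, 10: 100, 11: 104, 12: 109, 13: 113, 14: 115, 15: 111, 16: 105, 17: 99, 18: 97, 19: 96, 20: 97, 21: 97}
```

```bash
python3 -c "
from station import ctrl
print(ctrl.job_done())"
```

```text
the job is handed in; nothing more can be done
None
```

The white plate is home in the locator's corner, flush to both fences within about 1 mm by the last pictures. The arm ended clear of everything, the weight, vial and beaker were not touched, and the job was handed in at about 15 s.

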